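Open a clock case and hold its hammer arm cocked

TASK

Fold the clock case's cover up by its wooden pull until it stands upright, and leave it standing there (its hinge is stiff). Then take the hammer arm inside by its upright steel pin, swing it against its spring all the way to its stop, and finish while still holding it there. Leave the pliers, screwdriver and small wooden box where they lie.

Things in the scene. Friction and masses are not known exactly. Their poses are not given: they have to be found in the camera images.
- case: White clock case, lying on its face and fixed to the bench: an open-topped box 260 (x) by 230 (y) by 90 mm high, walls and floor 8 mm thick. Origin: centre of its underside. Its +y rim carries the cover's hinge and faces the robot's right (world -y) within 0.4 rad, so the case's -x side faces away from the robot.
- cover (a joint): Flat white back cover, 260 by 230 by 6 mm, 0.2 kg, hinged along the case's +y top rim. 0 rad = shut (level), 1.57 = upright, 2.1 = its limit; starts ajar (0.05 to 0.35). Opening, its free edge rises from the case's -y side and swings over towards +y (turning about the case's -x). The hinge is stiff (0.45 N m friction): it stays where left; about 4 N at the pull moves it.
- cover_hinge (a point): Middle of the cover's hinge line, on the case's +y top rim (90 mm above the bench); axes are those of the case, the hinge line runs along x.
- cover_pull (a point): Grip point on the cover's pull: a light wooden block on the middle of the cover's upper face, 14 mm (along the hinge) by 22 mm by 45 mm tall, 200 mm from the hinge, 30 mm from the free edge. The point is 32 mm above the upper face (38 mm above the hinge line when shut). Axes turn with the cover: x along the hinge, z out of its upper face. With the cover upright the pull sticks out level, outside the case.
- hammer: Steel hammer arm in the brass clock movement (plate 110 by 90 mm) on the case floor. A level bar 78 mm long and 9 mm wide with a hammer head at its end. Origin: on its upright pivot axis (its z), 8 mm above the bench; the bar points along its -x and turns with the arm. The pivot post's top is 52 mm above the bench. Place and turn of the movement in the case vary.
- hammer_swing (a joint): Steel hammer arm lying level under the cover, upper face 35 mm above the bench, turning about the upright pivot. 0 rad = at rest, kept there by its spring, pointing roughly to the case's -x side; 0.8 = at its stop; grows anticlockwise from above, carrying the pin towards the case's -y side. The spring pushes back at the pin with 2.5 N at rest, 7 N at the stop, and returns the arm when let go.
- pin (a point): Point to grip on the upright round steel pin of the hammer arm, on the pin's axis, 65 mm above the bench. The pin is 12 mm in diameter, 60 mm from the pivot axis, free from the arm's upper face (35 mm above the bench) to its top at 82 mm, 8 mm below the case's rim. Nothing else within 30 mm of its path stands higher than 40 mm above the bench.
- pliers: Pliers lying on the bench near the case, 130 by 52 mm, 13 mm high, plastic handles; leave alone. Origin: near the joint, on the bench.
- screwdriver: Screwdriver lying on the bench near the case; leave alone. Origin: at bench height.
- parts_box: Small dark wooden tray, 120 by 90 by 40 mm, on the bench near the case; leave alone. Origin: centre of its underside.

How it is judged:
By the outcome, as a careful person would: the job done as asked, in the order asked, and still so for the second after the job is handed in, while the arm keeps its last pose, push and grip.
It also fails if it takes over 54 s, if anything falls off the work surface, if the arm or the gripper's body presses on something with over 40 N, if the wrist force passes 120 N, or if a joint passes its speed limit or range.

ROBOT

A 6-joint arm with a two-finger parallel gripper is mounted at the origin on the work surface. World frame = base frame: x ahead of the robot, y to its left, z up, the work surface at z = 0. Lengths are in m, angles in rad, forces in N, time in s.
With the tool pointing down it reaches from about 0.425 to 0.95 m from the base axis. Payload 3.5 kg.
Tool frame: the origin (TCP) lies at the very end of the fingers, on their centre line; the grasp point (between the pads) lies 19 mm behind it; z points along the fingers, y is the line along which they close (so a half turn about z gives the same grasp; the last joint's range is limited). The gripper opens to 85 mm and grips with 20 to 120 N. Pads are 22 mm wide; open, the fingers measure 114 mm over their backs; the gripper's body (76 mm by 85 mm) begins 54 mm behind the grasp point. The pads swing forward as they close: fully open they stand 13 mm farther back than shut.
Start: joints at [1.07, 0.286, 1.577, -0, 1.279, -0.15], TCP at [0.232, 0.634, 0.231] pointing down, gripper open.
Joint ranges: [-2.77, 2.77], [-0.9, 2.22], [0.21, 2.48], [-1.53, 4.67], [0.24, 2.81], [-2.84, 2.84]. Speed limits (rad/s): [2.79, 2.79, 3.14, 3.14, 3.14, 3.14].

INTERFACE

Orientations are given as a rotation vector (axis times angle).
In Python, from cell import monitor, imaging, manip, outline_of gives the robot as it stands. The module is installed in compiled form; this text tells all that it offers.
- The arm moves only by the tool servo_tool, never from a script. Its argument "plan" is a list of rows, each an object with "offset": the shift along the tool's x, y, z scaled (see below), a list of three; "angular": the turn, a rotation vector about the tool's x, y, z scaled (see below), a list of three. In form: [{"offset": [dx, dy, dz], "angular": [rx, ry, rz]}, ...]. A call has 1 to 8 rows; each row shifts and turns the commanded pose from where the row before left it, along the tool's axes as they then stand; what a row does not reach is not made up. The controller multiplies each number of a shift by 5 cm and each number of a turn by 4 degrees. A row lasts 1/10 s, in which the tool goes at most 50 mm and 8.59 degrees, less where a joint would pass 70% of its speed; a pose out of reach is approached as far as the arm can. A call with a number of a shift or a turn outside -1 to 1 is refused whole. A call with a gripper value outside its range is refused whole. "hand" is the gripper command: -1 is shut, 1 is fully open, values between are in proportion, set as the call begins (left out, the last holds). The fingers move at their own pace and stop on an object; "force" is the grip in N (left out, the last holds). Time passes only in rows, so rows that do not move let the fingers close. It gives the time, the measured TCP pose, the force, the opening and the grip force at its end, in the units of the state.
- monitor.sense(): the state, without advancing time (a new reading comes with each control period).
- imaging.read_camera(name): name is "scene" or "top"; returns the picture (384x512x3 uint8, blue, green, red); there is no depth.
- imaging.get_calibration(name): a dict with "fx", "fy", "cx", "cy" (pixels), "D" ([k1, k2, p1, p2, k3] as OpenCV has them; the pictures are not rectified), "eye" and "orientation" of the camera in the world. Camera axes: x right, y up, looking along -z (the intrinsics and any distortion apply to the point x, -y, -z); pixel columns grow to the right and rows downward; lengths in m; the calibration is good to about 2 mm. A picture is of the moment at which its call begins. get_calibration takes no time and is no camera call.
- manip.hand_in(): hands the job in; it is judged then, once.
Trained networks look in the newest picture that a camera, given by its name, has taken for a name from the list of things; names that differ only in an ending like _2 or _b are one class to them, and where a whole thing is asked for, a point or a joint stands for the part that bears it (a point fixed in the world has none). Each returns a list of dicts, best first, with "score" (0 to 1); they miss things now and then, are a little off and sometimes report something else, mostly with a low value. They report only what shows in the picture. A call takes as long as a camera call.
- outline_of(name, camera): "region" (384x512 bool, what is visible of it) and "box" ([left, top, right, bottom] in pixels, round what is visible of it).
The state is a dict: "time": time; "q": joint angles; "qvel": joint speeds; "effort": joint torques, N m; "tcp_pos": TCP position; "orientation": TCP orientation; "wrist_force": force on the tool from outside, world axes, zero at the start; "torque": the same for the moment, N m; "opening": opening from 0.0 (shut) to 1.0 (fully open); "gripper_force": force on a finger pad.
Only numpy, scipy, OpenCV 4.12 (cv2) and the standard library are available. Lean on these libraries where they do the work, as an engineer would, in place of code of your own. Each camera call takes 0.05 s, during which the arm holds its last target. There are 200 camera calls.

## Working session

There is one attempt and no reset: what is moved stays moved. The work goes in short steps, Python scripts to look and compute and a tool call to move; the robot and the scene stay as the last step left them, time stands still between calls to the robot, and variables do not carry over. Pictures are saved under pics/ and viewed, at most 10 in all, crops included, and the job is handed in when it is done.

Besides the shell and the picture viewer there is one more tool, called after "Emit:" as name([rows], argument=value, ...), one row to a line, values as JSON. servo_tool: Moves the arm, as the interface text tells. Its arguments: {"type":"object","properties":{"plan":{"type":"array"},"hand":{"type":"number"},"force":{"type":"number"}},"required":["plan"]}

```bash
mkdir -p pics
cat > h.py <<'E'
import numpy as np, cv2
from scipy.spatial.transform import Rotation as R
from cell import monitor, imaging, manip, outline_of
def cal(n):
    c=imaging.get_calibration(n); K=np.array([[c['fx'],0,c['cx']],[0,c['fy'],c['cy']],[0,0,1.]])
    o=np.array(c['orientation'],float)
    Rm=R.from_rotvec(o).as_matrix() if o.shape==(3,) else (o if o.shape==(3,3) else None)
    return K,np.array(c['D'],float),np.array(c['eye'],float),Rm@np.diag([1,-1,-1])
def proj(n,P):
    K,D,e,Rc=cal(n); p=(np.atleast_2d(P)-e)@Rc
    return cv2.projectPoints(p.reshape(-1,1,3),np.zeros(3),np.zeros(3),K,D)[0][:,0]
def ray(n,uv):
    K,D,e,Rc=cal(n); u=cv2.undistortPoints(np.array(uv,float).reshape(-1,1,2),K,D)[:,0]
    return e,np.c_[u,np.ones(len(u))]@Rc.T
def atz(n,uv,z):
    e,d=ray(n,uv); return e+d*((z-e[2])/d[:,2])[:,None]
E
python3 - <<'E'
from h import *
for n in ['scene','top']:
    im=imaging.read_camera(n); cv2.imwrite(f'pics/{n}0.png',im)
    print(n,imaging.get_calibration(n))
    for t in ['case','cover','cover_pull','pin','hammer','pliers','screwdriver','parts_box']:
        print(t,[(round(r['score'],2),r['box']) for r in outline_of(t,n)[:2]])
s=monitor.sense();print(s)
E
```

```text
scene {'fx': 354.67507875789363, 'fy': 354.67507875789363, 'cx': 251.385490465966, 'cy': 191.32695474117543, 'D': array([-0.09278928,  0.        ,  0.        ,  0.        ,  0.        ]), 'eye': array([ 1.03241138, -0.09408255,  0.7182565 ]), 'orientation': array([0.51192375, 0.4341962 , 1.41843883])}
case [(0.57, [204.8, 103.9, 336.2, 249.1])]
cover [(0.63, [209.9, 104.1, 332.4, 232.3])]
cover_pull [(0.7, [207.4, 107.2, 334.0, 228.9])]
pin []
hammer []
pliers [(0.89, [327.4, 162.8, 349.5, 206.2])]
screwdriver [(0.67, [188.2, 176.4, 205.7, 246.2])]
parts_box [(0.87, [107.1, 158.6, 152.3, 212.6])]
top {'fx': 386.5444200190239, 'fy': 386.5444200190239, 'cx': 252.02556198812414, 'cy': 189.59164231905936, 'D': array([-0.12632348,  0.        ,  0.        ,  0.        ,  0.        ]), 'eye': array([ 0.4944356 , -0.03484523,  1.02950344]), 'orientation': array([ 0.09295379, -0.11743386, -1.57727218])}
case [(0.6, [179.8, 162.9, 281.1, 281.5])]
cover [(0.83, [181.5, 163.7, 281.7, 280.2])]
cover_pull [(0.78, [177.9, 162.3, 285.8, 280.7])]
pin []
hammer []
pliers [(0.89, [152.1, 203.9, 178.7, 255.6])]
screwdriver [(0.79, [289.8, 180.1, 302.4, 250.1])]
parts_box [(0.73, [336.2, 217.5, 384.1, 269.0])]
{'time': 0.9, 'q': array([ 1.06996404e+00,  2.86307860e-01,  1.57669169e+00,  3.19017910e-05,
        1.27859949e+00, -1.50014771e-01]), 'qvel': array([-1.14249752e-03, -7.83556311e-04, -8.53130812e-05,  7.57496556e-04,
        1.85396136e-03,  2.89707633e-04]), 'effort': array([ 8.05805230e-04, -4.05956805e+01, -2.92947239e+01, -1.09511557e-04,
        4.15330751e-04,  1.86735214e-06]), 'tcp_pos': array([0.23194417, 0.63388836, 0.23132413]), 'orientation': array([-5.48250146e-01, -3.09335279e+00, -5.84393792e-06]), 'wrist_force': array([-0.11362901, -0.27242303,  0.03382241]), 'torque': array([0.04364365, 0.00913201, 0.0368986 ]), 'gripper_force': 0.0, 'opening': 1.0001022098211323}
```

Run:
```python
import cv2,numpy as np
a=cv2.imread('pics/scene0.png')[80:270,90:370]; b=cv2.imread('pics/top0.png')[140:300,130:400]
cv2.imwrite('pics/sc.png',cv2.resize(a,None,fx=2.8,fy=2.8,interpolation=cv2.INTER_CUBIC))
cv2.imwrite('pics/tc.png',cv2.resize(b,None,fx=2.9,fy=2.9,interpolation=cv2.INTER_CUBIC))
```

```text
(no output)
```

View pics/sc.png

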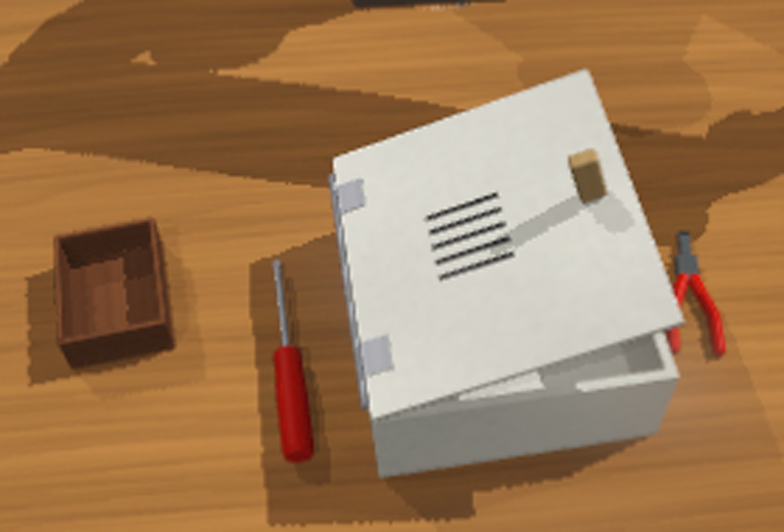

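View pics/tc.png

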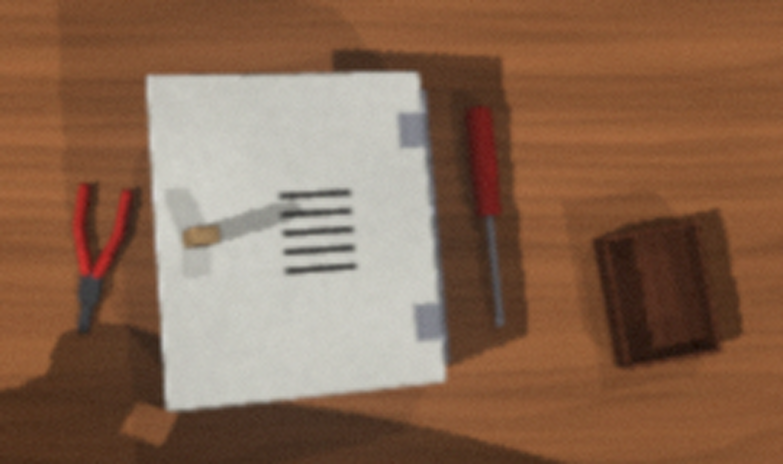

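Both views show the cover ajar with its hinge on the -y side: hinge corners at (332,157) and (372,417) in the scene crop, and (418,72) and (444,381) in the top crop. The pull's top is at (583,157) and (201,236). I'll fit case pose and cover angle to these corners.

```bash
cat >> h.py <<'E'
def T(p,yaw): 
    M=np.eye(4); M[:3,:3]=R.from_euler('z',yaw).as_matrix(); M[:3,3]=[p[0],p[1],0]; return M
def cov(P,th):  # cover-local (origin hinge middle, y toward +y case) -> case
    return R.from_rotvec([-th,0,0]).apply(P)+[0,.115,.09]
def wc(M,P): return np.atleast_2d(P)@M[:3,:3].T+M[:3,3]
E
python3 - <<'E'
from h import *
from scipy.optimize import least_squares
un=lambda c,s,o:(np.array(c,float)+.5)/s-.5+o
S=un([(332,157),(588,70),(682,322),(372,417),(583,157)],2.8,(90,80))
Tp=un([(444,381),(167,410),(148,74),(418,72),(201,236)],2.9,(130,140))
L=np.array([[.13,0,.006],[.13,-.23,.006],[-.13,-.23,.006],[-.13,0,.006],[0,-.2,.051]])
f=lambda v:np.r_[(proj('scene',wc(T(v[:2],v[2]),cov(L,v[3])))-S).ravel(),(proj('top',wc(T(v[:2],v[2]),cov(L,v[3])))-Tp).ravel()]
r=least_squares(f,[.5,0,np.pi,.2],loss='soft_l1')
v=r.x;print(v,v[2]-np.pi);print(f(v).reshape(-1,2).round(1))
M=T(v[:2],v[2])
for th in [v[3],.8,1.57]:print(th,wc(M,cov(np.array([[0,-.2,.038],[0,0,0],[0,-.23,0]]),th)).round(3).tolist())
E
```

```text
[5.44719958e-01 3.18861493e-03 3.20942010e+00 2.98089959e-01] 0.06782744917500949
[[-0.1 -0.3]
 [-0.  -0.2]
 [ 0.6 -0.1]
 [-0.7 -0. ]
 [ 0.3  0.2]
 [ 0.3  0.1]
 [-0.5  0.1]
 [-0.6  0.5]
 [ 0.1 -0.1]
 [ 1.  -0.7]]
0.29808995896045254 [[0.54, 0.068, 0.185], [0.553, -0.112, 0.09], [0.538, 0.108, 0.158]]
0.8 [[0.545, 0.0, 0.26], [0.553, -0.112, 0.09], [0.542, 0.048, 0.255]]
1.57 [[0.555, -0.149, 0.29], [0.553, -0.112, 0.09], [0.553, -0.111, 0.32]]
```

```bash
cat >> h.py <<'E'
V=np.array([.54472,.00319,3.20942,.29809]); M=T(V[:2],V[2])
U=4*np.pi/180
def tool(th): # tool aligned with cover: y=case -x, z=-normal
    C=M[:3,:3]@R.from_rotvec([-th,0,0]).as_matrix()
    return C@np.array([[0,-1,0],[-1,0,0],[0,0,-1.]])
def go(p,Q):
    s=monitor.sense(); A=R.from_rotvec(s['orientation']).as_matrix()
    print('t',s['time'],'tcp',s['tcp_pos'].round(4),'q',s['q'].round(2),'F',s['wrist_force'].round(1),'open',round(float(s['opening']),3),'g',s['gripper_force'])
    print('turn units (first)',(R.from_matrix(A.T@Q).as_rotvec()/U).round(2),' then shift units',(Q.T@(np.array(p)-s['tcp_pos'])/.05).round(3), 'shift in present axes',(A.T@(np.array(p)-s['tcp_pos'])/.05).round(3))
E
python3 - <<'E'
from h import *
Q=tool(V[3]); print(Q.round(3))
g=wc(M,cov(np.array([[0,-.2,.038-.019]]),V[3]))[0]
print(g); go(g-Q[:,2]*.08,Q)
E
```

```text
[[-0.065  0.998 -0.02 ]
 [ 0.954  0.068  0.293]
 [ 0.294  0.    -0.956]]
[0.53993509 0.0736273  0.16690108]
t 0.9 tcp [0.2319 0.6339 0.2313] q [ 1.07  0.29  1.58  0.    1.28 -0.15] F [-0.1 -0.3  0. ] open 1.0 g 0.0
turn units (first) [-2.46  3.79 16.38]  then shift units [-11.464   5.386  -3.774] shift in present axes [-9.827 -8.835 -0.241]
```

Emit:
servo_tool([
  {"offset": [0, 0, 0], "angular": [-0.15, 0.23, 1]},
  {"offset": [0, 0, 0], "angular": [-0.15, 0.23, 1]},
  {"offset": [0, 0, 0], "angular": [-0.15, 0.23, 1]},
  {"offset": [0, 0, 0], "angular": [-0.15, 0.23, 1]},
  {"offset": [0, 0, 0], "angular": [-0.15, 0.23, 1]},
  {"offset": [0, 0, 0], "angular": [-0.15, 0.23, 1]},
  {"offset": [0, 0, 0], "angular": [-0.15, 0.23, 1]},
  {"offset": [0, 0, 0], "angular": [-0.15, 0.23, 1]},
], hand=1, force=60)

```text
time: 1.7
tcp_pos: [0.232, 0.6339, 0.2314]
orientation: [-1.335, -2.716, -0.158]
wrist_force: [-0.3, -0.7, 1.0]
opening: 1.0
gripper_force: 0.0
```

Emit:
servo_tool([
  {"offset": [0, 0, 0], "angular": [-0.15, 0.23, 1]},
  {"offset": [0, 0, 0], "angular": [-0.15, 0.23, 1]},
  {"offset": [0, 0, 0], "angular": [-0.15, 0.23, 1]},
  {"offset": [0, 0, 0], "angular": [-0.15, 0.23, 1]},
  {"offset": [0, 0, 0], "angular": [-0.15, 0.23, 1]},
  {"offset": [0, 0, 0], "angular": [-0.15, 0.23, 1]},
  {"offset": [0, 0, 0], "angular": [-0.15, 0.23, 1]},
  {"offset": [0, 0, 0], "angular": [-0.15, 0.23, 1]},
])

```text
time: 2.5
tcp_pos: [0.232, 0.6339, 0.2314]
orientation: [-1.964, -2.153, -0.293]
wrist_force: [-0.0, -0.6, 0.6]
opening: 0.999
gripper_force: 0.0
```

Emit:
servo_tool([
  {"offset": [-0.5, 0.24, -0.16], "angular": [0, 0, 0]},
  {"offset": [-0.5, 0.24, -0.16], "angular": [0, 0, 0]},
  {"offset": [-0.5, 0.24, -0.16], "angular": [0, 0, 0]},
  {"offset": [-0.5, 0.24, -0.16], "angular": [0, 0, 0]},
  {"offset": [-0.5, 0.24, -0.16], "angular": [0, 0, 0]},
  {"offset": [-0.5, 0.24, -0.16], "angular": [0, 0, 0]},
  {"offset": [-0.5, 0.24, -0.16], "angular": [0, 0, 0]},
  {"offset": [-0.5, 0.24, -0.16], "angular": [0, 0, 0]},
])

```text
time: 3.3
tcp_pos: [0.3476, 0.4328, 0.236]
orientation: [-1.961, -2.157, -0.293]
wrist_force: [-0.0, -0.4, -0.0]
opening: 1.005
gripper_force: 0.0
```

Emit:
servo_tool([
  {"offset": [-0.5, 0.24, -0.16], "angular": [0, 0, 0]},
  {"offset": [-0.5, 0.24, -0.16], "angular": [0, 0, 0]},
  {"offset": [-0.5, 0.24, -0.16], "angular": [0, 0, 0]},
  {"offset": [-0.5, 0.24, -0.16], "angular": [0, 0, 0]},
  {"offset": [-0.5, 0.24, -0.16], "angular": [0, 0, 0]},
  {"offset": [-0.5, 0.24, -0.16], "angular": [0, 0, 0]},
  {"offset": [-0.5, 0.24, -0.16], "angular": [0, 0, 0]},
  {"offset": [-0.5, 0.24, -0.16], "angular": [0, 0, 0]},
])

```text
time: 4.1
tcp_pos: [0.463, 0.2328, 0.2404]
orientation: [-1.962, -2.157, -0.293]
wrist_force: [0.7, 0.4, 1.2]
opening: 0.999
gripper_force: 0.0
```

Run:
```python
from h import *
Q=tool(V[3])
g=wc(M,cov(np.array([[0,-.2,.038-.019]]),V[3]))[0]
go(g-Q[:,2]*.08,Q)
```

```text
t 4.1 tcp [0.463  0.2328 0.2404] q [ 0.13 -0.12  2.01  0.31  1.25 -0.07] F [0.7 0.4 1.2] open 0.999 g 0.0
turn units (first) [-0.04  0.1   0.38]  then shift units [-3.567  1.32  -1.158] shift in present axes [-3.609  1.221 -1.136]
```

Emit:
servo_tool([
  {"offset": [0, 0, 0], "angular": [-0.04, 0.1, 0.38]},
  {"offset": [-0.51, 0.19, -0.165], "angular": [0, 0, 0]},
  {"offset": [-0.51, 0.19, -0.165], "angular": [0, 0, 0]},
  {"offset": [-0.51, 0.19, -0.165], "angular": [0, 0, 0]},
  {"offset": [-0.51, 0.19, -0.165], "angular": [0, 0, 0]},
  {"offset": [-0.51, 0.19, -0.165], "angular": [0, 0, 0]},
  {"offset": [-0.51, 0.19, -0.165], "angular": [0, 0, 0]},
  {"offset": [-0.51, 0.18, -0.165], "angular": [0, 0, 0]},
])

```text
time: 4.9
tcp_pos: [0.5412, 0.051, 0.243]
orientation: [-1.986, -2.125, -0.298]
wrist_force: [-0.9, 0.8, -0.5]
opening: 1.0
gripper_force: 0.0
```

Run:
```python
from h import *
Q=tool(V[3])
g=wc(M,cov(np.array([[0,-.2,.038-.019]]),V[3]))[0]
go(g,Q)
im=imaging.read_camera('scene'); cv2.imwrite('pics/s1.png',cv2.resize(im[40:270,190:390],None,fx=2.6,fy=2.6))
```

```text
t 4.9 tcp [0.5412 0.051  0.243 ] q [-0.23  0.    1.89  0.29  1.35 -0.37] F [-0.9  0.8 -0.5] open 1.0 g 0.0
turn units (first) [-0.01 -0.   -0.  ]  then shift units [-0.013  0.005  1.588] shift in present axes [-0.014  0.006  1.588]
```

View pics/s1.png

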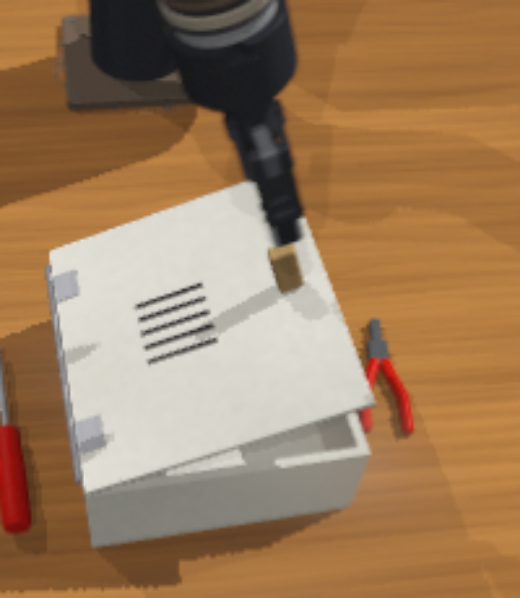

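The gripper stands above the pull, which is at (286,268) in the crop, with the fingers in line along the hinge direction. I'll descend and close.

Emit:
servo_tool([
  {"offset": [0, 0, 0.26], "angular": [0, 0, 0]},
  {"offset": [0, 0, 0.26], "angular": [0, 0, 0]},
  {"offset": [-0.01, 0, 0.26], "angular": [0, 0, 0]},
  {"offset": [0, 0, 0.26], "angular": [0, 0, 0]},
  {"offset": [0, 0, 0.26], "angular": [0, 0, 0]},
  {"offset": [0, 0, 0.26], "angular": [0, 0, 0]},
])

```text
time: 5.55
tcp_pos: [0.539, 0.0744, 0.1668]
orientation: [-1.985, -2.125, -0.297]
wrist_force: [-0.4, 1.6, 0.6]
opening: 1.003
gripper_force: 0.0
```

Emit:
servo_tool([
  {"offset": [0, 0, 0], "angular": [0, 0, 0]},
  {"offset": [0, 0, 0], "angular": [0, 0, 0]},
  {"offset": [0, 0, 0], "angular": [0, 0, 0]},
  {"offset": [0, 0, 0], "angular": [0, 0, 0]},
  {"offset": [0, 0, 0], "angular": [0, 0, 0]},
  {"offset": [0, 0, 0], "angular": [0, 0, 0]},
  {"offset": [0, 0, 0], "angular": [0, 0, 0]},
  {"offset": [0, 0, 0], "angular": [0, 0, 0]},
], hand=-1, force=60)

```text
time: 6.35
tcp_pos: [0.5412, 0.0733, 0.1692]
orientation: [-1.989, -2.127, -0.302]
wrist_force: [5.9, 1.4, 0.0]
opening: 0.157
gripper_force: 61.2
```

Emit:
servo_tool([
  {"offset": [-0.025, 0, -0.209], "angular": [0, 0.75, 0]},
  {"offset": [-0.025, 0, -0.209], "angular": [0, 0.75, 0]},
  {"offset": [-0.025, 0, -0.209], "angular": [0, 0.75, 0]},
  {"offset": [-0.025, 0, -0.209], "angular": [0, 0.75, 0]},
  {"offset": [-0.025, 0, -0.209], "angular": [0, 0.75, 0]},
  {"offset": [-0.025, 0, -0.209], "angular": [0, 0.75, 0]},
  {"offset": [-0.025, 0, -0.209], "angular": [0, 0.75, 0]},
  {"offset": [-0.025, 0, -0.209], "angular": [0, 0.75, 0]},
])

```text
time: 7.15
tcp_pos: [0.5446, 0.0256, 0.2378]
orientation: [-1.738, -1.858, -0.655]
wrist_force: [8.6, 1.4, -2.4]
opening: 0.155
gripper_force: 60.9
```

Run:
```python
from h import *
th=V[3]+np.radians(24)
go(wc(M,cov(np.array([[0,-.2,.019]]),th))[0],tool(th))
```

```text
t 7.15 tcp [0.5446 0.0256 0.2378] q [-0.42  0.11  1.88  0.62  1.54 -0.64] F [ 8.6  1.4 -2.4] open 0.155 g 60.920382142066956
turn units (first) [0.07 0.01 0.01]  then shift units [-0.014 -0.027  0.042] shift in present axes [-0.014 -0.028  0.042]
```

Emit:
servo_tool([
  {"offset": [-0.025, 0, -0.209], "angular": [0, 0.75, 0]},
  {"offset": [-0.025, 0, -0.209], "angular": [0, 0.75, 0]},
  {"offset": [-0.025, 0, -0.209], "angular": [0, 0.75, 0]},
  {"offset": [-0.025, 0, -0.209], "angular": [0, 0.75, 0]},
  {"offset": [-0.025, 0, -0.209], "angular": [0, 0.75, 0]},
  {"offset": [-0.025, 0, -0.209], "angular": [0, 0.75, 0]},
  {"offset": [-0.025, 0, -0.209], "angular": [0, 0.75, 0]},
  {"offset": [-0.025, 0, -0.209], "angular": [0, 0.75, 0]},
])

```text
time: 7.95
tcp_pos: [0.5496, -0.0455, 0.2813]
orientation: [-1.465, -1.565, -0.936]
wrist_force: [9.0, 0.8, -1.8]
opening: 0.153
gripper_force: 61.1
```

Run:
```python
from h import *
th=V[3]+np.radians(48)
go(wc(M,cov(np.array([[0,-.2,.019]]),th))[0],tool(th))
```

```text
t 7.95 tcp [ 0.5496 -0.0455  0.2813] q [-0.61  0.27  1.78  0.84  1.88 -0.76] F [ 9.   0.8 -1.8] open 0.153 g 61.14523887634277
turn units (first) [0.07 0.03 0.02]  then shift units [-0.026 -0.031  0.032] shift in present axes [-0.026 -0.031  0.032]
```

Emit:
servo_tool([
  {"offset": [-0.025, 0, -0.209], "angular": [0, 0.75, 0]},
  {"offset": [-0.025, 0, -0.209], "angular": [0, 0.75, 0]},
  {"offset": [-0.025, 0, -0.209], "angular": [0, 0.75, 0]},
  {"offset": [-0.025, 0, -0.209], "angular": [0, 0.75, 0]},
  {"offset": [-0.025, 0, -0.209], "angular": [0, 0.75, 0]},
  {"offset": [-0.025, 0, -0.209], "angular": [0, 0.75, 0]},
  {"offset": [-0.025, 0, -0.209], "angular": [0, 0.75, 0]},
  {"offset": [-0.025, 0, -0.209], "angular": [0, 0.75, 0]},
])

```text
time: 8.75
tcp_pos: [0.5554, -0.1279, 0.2923]
orientation: [-1.175, -1.255, -1.155]
wrist_force: [9.6, 1.0, 0.7]
opening: 0.155
gripper_force: 61.4
```

Emit:
servo_tool([
  {"offset": [-0.008, 0, -0.065], "angular": [0, 0.23, 0]},
  {"offset": [0, 0, 0], "angular": [0, 0, 0]},
])

```text
time: 8.95
tcp_pos: [0.5557, -0.1316, 0.2919]
orientation: [-1.164, -1.242, -1.163]
wrist_force: [9.4, -3.2, -0.4]
opening: 0.155
gripper_force: 61.9
```

Run:
```python
from h import *
th=1.571
go(wc(M,cov(np.array([[0,-.2,.019]]),th))[0],tool(th))
for n in ['scene','top']:
    im=imaging.read_camera(n); cv2.imwrite(f'pics/{n}2.png',im)
    for t in ['pin','hammer','case','cover']:
        print(n,t,[(round(r['score'],2),np.round(r['box'],1)) for r in outline_of(t,n)[:2]])
a=cv2.imread('pics/scene2.png')[30:270,170:380];b=cv2.imread('pics/top2.png')[150:300,150:350]
cv2.imwrite('pics/both2.png',np.hstack([cv2.resize(a,(350,400)),cv2.resize(b,(440,400))]))
```

```text
t 8.95 tcp [ 0.5557 -0.1316  0.2919] q [-0.74  0.51  1.65  1.05  2.21 -0.77] F [ 9.4 -3.2 -0.4] open 0.155 g 61.886953711509705
turn units (first) [0.07 0.05 0.04]  then shift units [-0.039 -0.036  0.024] shift in present axes [-0.038 -0.036  0.024]
scene pin [(0.72, array([252.4, 174.8, 270.4, 208.4]))]
scene hammer [(0.75, array([251.1, 172.8, 272.1, 205.7]))]
scene case [(0.65, array([178.8,  55.6, 334.1, 248.6]))]
scene cover [(0.94, array([193.3,  56.4, 222.2, 228.9]))]
top pin [(0.68, array([227.2, 206.1, 246.5, 236.9]))]
top hammer [(0.59, array([229.4, 206.3, 247.3, 235.4]))]
top case [(0.61, array([178.8, 141.8, 308.3, 278.8]))]
top cover [(0.57, array([273. , 137.2, 313.4, 277.9]))]
```

View pics/both2.png

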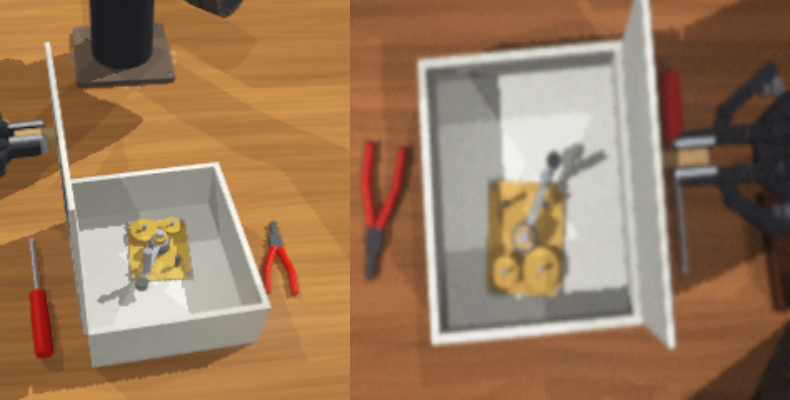

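The cover stands upright with the pull still gripped. Inside, the hammer's pivot post shows near (525,236) and the dark end of the arm near (553,160) in the top half. I'll release, back off, and zoom in.

Emit:
servo_tool([
  {"offset": [0, 0, 0], "angular": [0, 0, 0]},
  {"offset": [0, 0, 0], "angular": [0, 0, 0]},
  {"offset": [0, 0, 0], "angular": [0, 0, 0]},
  {"offset": [0, 0, 0], "angular": [0, 0, 0]},
  {"offset": [0, 0, 0], "angular": [0, 0, 0]},
  {"offset": [0, 0, 0], "angular": [0, 0, 0]},
  {"offset": [0, 0, 0], "angular": [0, 0, 0]},
  {"offset": [0, 0, 0], "angular": [0, 0, 0]},
], hand=0.2)

```text
time: 10.25
tcp_pos: [0.5534, -0.1305, 0.2917]
orientation: [-1.16, -1.24, -1.159]
wrist_force: [-0.3, -0.4, -0.2]
opening: 0.602
gripper_force: 0.0
```

Emit:
servo_tool([
  {"offset": [0, 0, -0.3], "angular": [0, 0, 0]},
  {"offset": [0, 0, -0.3], "angular": [0, 0, 0]},
  {"offset": [0, 0, -0.3], "angular": [0, 0, 0]},
  {"offset": [0, 0, -0.3], "angular": [0, 0, 0]},
  {"offset": [0, 0, -0.3], "angular": [0, 0, 0]},
])

```text
time: 10.75
tcp_pos: [0.5586, -0.2072, 0.2916]
orientation: [-1.16, -1.24, -1.159]
wrist_force: [-0.1, 0.2, -0.2]
opening: 0.599
gripper_force: 0.0
```

Run:
```python
from h import *
o=[]
for n,(r,c) in dict(scene=(150,235),top=(195,205)).items():
    im=imaging.read_camera(n); cv2.imwrite(f'pics/{n}3.png',im)
    o.append(cv2.resize(im[r:r+70,c:c+50],None,fx=8,fy=8,interpolation=cv2.INTER_CUBIC))
cv2.imwrite('pics/pin3.png',np.hstack(o))
```

```text
(no output)
```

View pics/pin3.png

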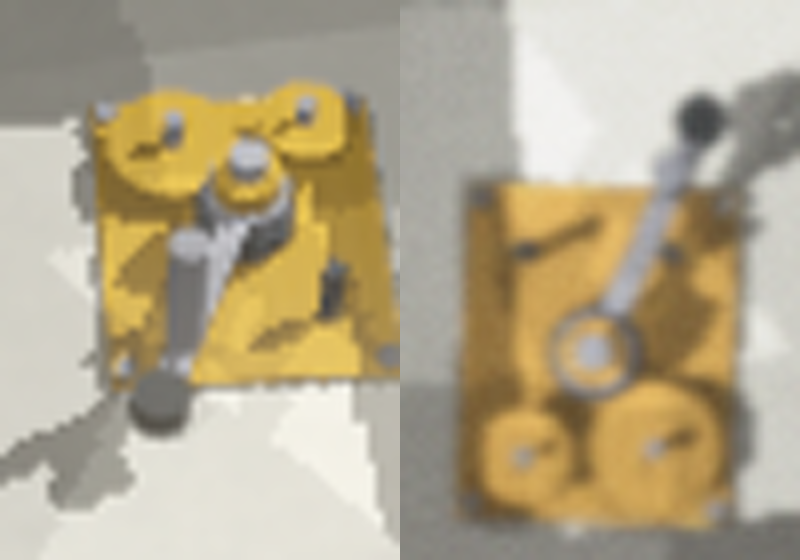

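Run:
```python
from h import *
un=lambda c,o:(np.array(c,float)+.5)/8-.5+o
s=lambda *c:un(c,(235,150)); t=lambda *c:un(np.array(c)-(400,0),(205,195))
a=[atz('scene',s(190,243),.082)[0],atz('top',t(676,162),.082)[0],atz('scene',s(249,157),.052)[0],atz('top',t(595,350),.052)[0]]
for x in a: print(x.round(4))
print(np.linalg.norm(a[0]-a[2]),np.linalg.norm(a[1]-a[3]))
print('pin->top px', (proj('top',a[0])-(205,195)+.5)*8-.5+(400,0))
print('piv->top px', (proj('top',a[2])-(205,195)+.5)*8-.5+(400,0))
# cover angle check: top edge
for th in (1.5,1.57,1.64):
  L=np.array([[.13,-.23,.003],[-.13,-.23,.003]])
  print(th,proj('scene',wc(M,cov(L,th))).round(1).tolist(),proj('top',wc(M,cov(L,th))).round(1).tolist())
o=[]
im=cv2.imread('pics/scene3.png')[45:185,180:240]; o.append(cv2.resize(im,(240,560)))
im=cv2.imread('pics/top3.png')[130:290,260:330]; o.append(cv2.resize(im,(245,560)))
cv2.imwrite('pics/cov3.png',np.hstack(o))
```

```text
[ 0.5582 -0.0156  0.082 ]
[ 0.5598 -0.0178  0.082 ]
[0.5053 0.0096 0.052 ]
[0.5029 0.0085 0.052 ]
0.06582122234280212 0.06950796966664194
pin->top px [[668.8815532  167.18900319]]
piv->top px [[591.5376988  342.20613464]]
1.5 [[206.9, 53.4], [224.3, 153.3]] [[286.4, 281.2], [274.3, 141.5]]
1.57 [[198.6, 54.0], [213.5, 154.5]] [[295.3, 280.4], [282.8, 140.9]]
1.64 [[190.2, 55.2], [202.7, 156.2]] [[304.0, 279.6], [291.2, 140.4]]
```

View pics/cov3.png

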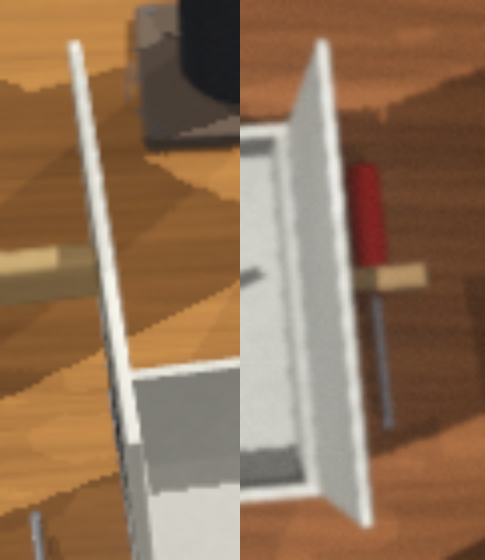

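The cover's upper corners match the 1.57 rad prediction within about 1 px. Before lowering the tool inside, I'll check whether the forearm clears the upright cover, by fitting the arm geometry to the logged states.

```bash
cat > kin.py <<'E'
from h import *
from scipy.optimize import least_squares
D=[([1.07,.2863,1.5767,0,1.2786,-.15],[.2319,.6339,.2313]),([.13,-.12,2.01,.31,1.25,-.07],[.463,.2328,.2404]),
([-.23,0,1.89,.29,1.35,-.37],[.5412,.051,.243]),([-.42,.11,1.88,.62,1.54,-.64],[.5446,.0256,.2378]),
([-.61,.27,1.78,.84,1.88,-.76],[.5496,-.0455,.2813]),([-.74,.51,1.65,1.05,2.21,-.77],[.5557,-.1316,.2919])]
s=monitor.sense(); D.append((list(s['q']),list(s['tcp_pos'])))
def fk(q,p):
    h,L1,L2,Lt,dl,dw,a,sg=*p,SG
    r=lambda ax,an:R.from_rotvec(np.array(ax)*an)
    R1=r([0,0,1],q[0]); R2=R1*r([0,1,0],q[1]); R3=R2*r([0,1,0],q[2]); R4=R3*r([0,0,1],sg*q[3]); R5=R4*r([0,1,0],q[4])
    el=R1.apply([a,dl,h])+R2.apply([0,0,L1]); w=el+R3.apply([0,0,L2])+R4.apply([0,dw,0]); return el,w,w+R5.apply([0,0,Lt]),R5
if __name__=='__main__':
  for SG in (1,-1):
    f=lambda p:np.concatenate([fk(q,p)[2]-t for q,t in D])
    r=least_squares(f,[.3,.4,.4,.2,.1,0,0]); print(SG,r.x.round(3),np.abs(r.fun).max().round(4))
    print([ (fk(q,r.x)[3].apply([0,0,1])).round(2).tolist() for q,t in (D[0],D[-1])])
E
python3 kin.py
```

```text
1 [ 0.23   0.439  0.579  0.254  0.099  0.001 -0.013] 0.0029
[[-0.0, -0.0, -1.0], [-0.07, 1.0, -0.0]]
-1 [ 0.472  0.214  1.172  0.152  0.543 -0.334 -0.614] 0.1422
[[-0.0, -0.0, -1.0], [-0.99, 0.11, -0.0]]
```

```bash
cat >> h.py <<'E'
PIV=np.array([.5041,.009]); 
def down(yw): y=np.array([np.cos(yw),np.sin(yw),0]); z=np.array([0,0,-1.]); return np.c_[np.cross(y,z),y,z]
E
python3 - <<'E'
from h import *
go([.5585,-.0165,.36],down(1.133))
print('y yaw alt');go([.5585,-.0165,.36],down(1.133-np.pi))
E
```

```text
t 10.85 tcp [ 0.5586 -0.2078  0.2916] q [-0.81  0.6   1.52  1.01  2.29 -0.76] F [-0.6 -0.3 -0.2] open 0.602 g 0.0
turn units (first) [ 11.9  -20.13 -11.91]  then shift units [ 1.624  3.464 -1.369] shift in present axes [1.372 0.248 3.817]
y yaw alt
t 10.85 tcp [ 0.5586 -0.2078  0.2916] q [-0.81  0.6   1.52  1.01  2.29 -0.76] F [-0.6 -0.3 -0.2] open 0.602 g 0.0
turn units (first) [-22.47 -13.28  22.49]  then shift units [-1.624 -3.464 -1.369] shift in present axes [1.372 0.248 3.817]
```

Emit:
servo_tool([
  {"offset": [0.5, 0, 0], "angular": [0, 0, 0]},
  {"offset": [0.5, 0, 0], "angular": [0, 0, 0]},
  {"offset": [0.5, 0, 0], "angular": [0, 0, 0]},
  {"offset": [0.5, 0, 0], "angular": [0, 0, 0]},
  {"offset": [0.3, 0, 0], "angular": [0, 0, 0]},
])

```text
time: 11.35
tcp_pos: [0.5586, -0.2051, 0.4089]
orientation: [-1.159, -1.244, -1.159]
wrist_force: [-0.0, -0.3, 0.3]
opening: 0.601
gripper_force: 0.0
```

Emit:
servo_tool([
  {"offset": [0, 0, 0], "angular": [0.567, -0.959, -0.567]},
  {"offset": [0, 0, 0], "angular": [0.567, -0.959, -0.567]},
  {"offset": [0, 0, 0], "angular": [0.567, -0.959, -0.567]},
  {"offset": [0, 0, 0], "angular": [0.567, -0.959, -0.567]},
  {"offset": [0, 0, 0], "angular": [0.567, -0.959, -0.567]},
  {"offset": [0, 0, 0], "angular": [0.567, -0.959, -0.567]},
  {"offset": [0, 0, 0], "angular": [0.567, -0.959, -0.567]},
])

```text
time: 12.05
tcp_pos: [0.5586, -0.2052, 0.4065]
orientation: [-1.103, -1.908, -0.891]
wrist_force: [-0.0, 0.5, 0.3]
opening: 0.602
gripper_force: 0.0
```

Emit:
servo_tool([
  {"offset": [0, 0, 0], "angular": [0.567, -0.959, -0.567]},
  {"offset": [0, 0, 0], "angular": [0.567, -0.959, -0.567]},
  {"offset": [0, 0, 0], "angular": [0.567, -0.959, -0.567]},
  {"offset": [0, 0, 0], "angular": [0.567, -0.959, -0.567]},
  {"offset": [0, 0, 0], "angular": [0.567, -0.959, -0.567]},
  {"offset": [0, 0, 0], "angular": [0.567, -0.959, -0.567]},
  {"offset": [0, 0, 0], "angular": [0.567, -0.959, -0.567]},
])

```text
time: 12.75
tcp_pos: [0.5586, -0.2051, 0.4067]
orientation: [-0.948, -2.529, -0.509]
wrist_force: [0.7, 0.3, 0.2]
opening: 0.6
gripper_force: 0.0
```

Emit:
servo_tool([
  {"offset": [0, 0, 0], "angular": [0.567, -0.959, -0.567]},
  {"offset": [0, 0, 0], "angular": [0.567, -0.959, -0.567]},
  {"offset": [0, 0, 0], "angular": [0.567, -0.959, -0.567]},
  {"offset": [0, 0, 0], "angular": [0.567, -0.959, -0.567]},
  {"offset": [0, 0, 0], "angular": [0.567, -0.959, -0.567]},
  {"offset": [0, 0, 0], "angular": [0.567, -0.959, -0.567]},
  {"offset": [0, 0, 0], "angular": [0.567, -0.959, -0.567]},
])

```text
time: 13.45
tcp_pos: [0.5585, -0.2049, 0.4068]
orientation: [0.674, 3.067, -0.003]
wrist_force: [-0.4, 0.3, -0.0]
opening: 0.599
gripper_force: 0.0
```

Run:
```python
from h import *
go([.5585,-.0165,.40],down(1.133))
```

```text
t 13.45 tcp [ 0.5585 -0.2049  0.4068] q [-0.52  0.03  1.55 -0.    1.56 -1.66] F [-0.4  0.3 -0. ] open 0.599 g 0.0
turn units (first) [-0.03  0.03  0.07]  then shift units [1.598 3.412 0.137] shift in present axes [1.581 3.42  0.127]
```

Emit:
servo_tool([
  {"offset": [0.198, 0.427, 0.015], "angular": [0, 0, 0]},
  {"offset": [0.198, 0.427, 0.015], "angular": [0, 0, 0]},
  {"offset": [0.198, 0.427, 0.015], "angular": [0, 0, 0]},
  {"offset": [0.198, 0.427, 0.015], "angular": [0, 0, 0]},
  {"offset": [0.198, 0.427, 0.015], "angular": [0, 0, 0]},
  {"offset": [0.198, 0.427, 0.015], "angular": [0, 0, 0]},
  {"offset": [0.198, 0.427, 0.015], "angular": [0, 0, 0]},
  {"offset": [0.198, 0.427, 0.015], "angular": [0, 0, 0]},
])

```text
time: 14.25
tcp_pos: [0.5584, -0.0157, 0.4005]
orientation: [-0.677, -3.067, 0.0]
wrist_force: [0.6, 0.7, 0.3]
opening: 0.602
gripper_force: 0.0
```

Emit:
servo_tool([
  {"offset": [0, 0, 0.7], "angular": [0, 0, 0]},
  {"offset": [0, 0, 0.7], "angular": [0, 0, 0]},
  {"offset": [0, 0, 0.7], "angular": [0, 0, 0]},
  {"offset": [0, 0, 0.7], "angular": [0, 0, 0]},
  {"offset": [0, 0, 0.7], "angular": [0, 0, 0]},
  {"offset": [0, 0, 0.7], "angular": [0, 0, 0]},
  {"offset": [0, 0, 0.7], "angular": [0, 0, 0]},
  {"offset": [0, 0, 0.5], "angular": [0, 0, 0]},
])

```text
time: 15.05
tcp_pos: [0.557, -0.0165, 0.1279]
orientation: [-0.677, -3.064, 0.0]
wrist_force: [-0.8, -0.2, 0.3]
opening: 0.6
gripper_force: 0.0
```

Run:
```python
from h import *
go([.5585,-.0165,.048],down(1.133))
o=[]
im=imaging.read_camera('scene'); r,c=120,215
print((proj('scene',[[.559,-.0165,.082],[.559,-.0165,.065],monitor.sense()['tcp_pos']])-(c,r))*6)
cv2.imwrite('pics/s4.png',cv2.resize(im[r:r+95,c:c+95],None,fx=6,fy=6,interpolation=cv2.INTER_CUBIC))
```

```text
t 15.05 tcp [ 0.557  -0.0165  0.1279] q [-0.21  0.14  1.95 -0.    1.06 -1.35] F [-0.8 -0.2  0.3] open 0.6 g 0.0
turn units (first) [-0.02 -0.06  0.04]  then shift units [-0.027  0.012  1.598] shift in present axes [-0.034  0.014  1.598]
[[257.88001436 361.54375488]
 [256.41244174 388.39321149]
 [261.44046888 281.60896117]]
```

View pics/s4.png

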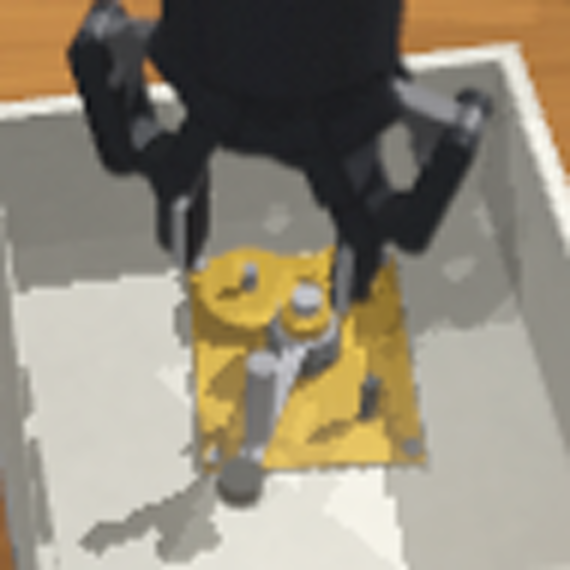

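The pin's top shows at (262,362), against a prediction of (258,361), centred between the open fingers. I'll descend and grip.

Emit:
servo_tool([
  {"offset": [-0.027, 0.01, 0.2], "angular": [0, 0, 0]},
  {"offset": [0, 0, 0.2], "angular": [0, 0, 0]},
  {"offset": [0, 0, 0.2], "angular": [0, 0, 0]},
  {"offset": [0, 0, 0.2], "angular": [0, 0, 0]},
  {"offset": [0, 0, 0.2], "angular": [0, 0, 0]},
  {"offset": [0, 0, 0.2], "angular": [0, 0, 0]},
  {"offset": [0, 0, 0.2], "angular": [0, 0, 0]},
  {"offset": [0, 0, 0.2], "angular": [0, 0, 0]},
])

```text
time: 15.9
tcp_pos: [0.5599, -0.0172, 0.0498]
orientation: [-0.678, -3.067, 0.001]
wrist_force: [-0.8, -0.3, -0.5]
opening: 0.599
gripper_force: 0.0
```

Emit:
servo_tool([
  {"offset": [0, 0, 0], "angular": [0, 0, 0]},
  {"offset": [0, 0, 0], "angular": [0, 0, 0]},
  {"offset": [0, 0, 0], "angular": [0, 0, 0]},
  {"offset": [0, 0, 0], "angular": [0, 0, 0]},
  {"offset": [0, 0, 0], "angular": [0, 0, 0]},
  {"offset": [0, 0, 0], "angular": [0, 0, 0]},
  {"offset": [0, 0, 0], "angular": [0, 0, 0]},
  {"offset": [0, 0, 0], "angular": [0, 0, 0]},
], hand=-1, force=60)

```text
time: 16.7
tcp_pos: [0.5602, -0.0175, 0.0511]
orientation: [0.678, 3.067, -0.001]
wrist_force: [-0.6, -2.5, 2.0]
opening: 0.123
gripper_force: 58.5
```

Run:
```python
from h import *
go([.5585,-.0165,.048],down(1.133))
```

```text
t 16.7 tcp [ 0.5602 -0.0175  0.0511] q [-0.21  0.26  1.98 -0.    0.91 -1.35] F [-0.6 -2.5  2. ] open 0.123 g 58.47503185272217
turn units (first) [-0.01  0.    0.04]  then shift units [0.04  0.003 0.062] shift in present axes [0.04  0.003 0.062]
```

Emit:
servo_tool([
  {"offset": [0.002, 0.063, 0], "angular": [0, 0, -0.75]},
  {"offset": [0.002, 0.063, 0], "angular": [0, 0, -0.75]},
  {"offset": [0.002, 0.063, 0], "angular": [0, 0, -0.75]},
  {"offset": [0.002, 0.063, 0], "angular": [0, 0, -0.75]},
  {"offset": [0.002, 0.063, 0], "angular": [0, 0, -0.75]},
  {"offset": [0.002, 0.063, 0], "angular": [0, 0, -0.75]},
  {"offset": [0.002, 0.063, 0], "angular": [0, 0, -0.75]},
  {"offset": [0.002, 0.063, 0], "angular": [0, 0, -0.75]},
])

```text
time: 17.5
tcp_pos: [0.5661, 0.007, 0.0511]
orientation: [0.023, 3.141, -0.001]
wrist_force: [-0.3, -2.7, 1.4]
opening: 0.119
gripper_force: 58.6
```

Emit:
servo_tool([
  {"offset": [0.002, 0.063, 0], "angular": [0, 0, -0.75]},
  {"offset": [0.002, 0.063, 0], "angular": [0, 0, -0.75]},
  {"offset": [0.002, 0.063, 0], "angular": [0, 0, -0.75]},
  {"offset": [0.002, 0.063, 0], "angular": [0, 0, -0.75]},
  {"offset": [0.002, 0.063, 0], "angular": [0, 0, -0.75]},
  {"offset": [0, 0, 0], "angular": [0, 0, 0]},
])

```text
time: 18.1
tcp_pos: [0.5646, 0.0225, 0.0512]
orientation: [-0.384, 3.116, -0.002]
wrist_force: [2.3, -3.7, 0.7]
opening: 0.121
gripper_force: 58.6
```

Run:
```python
from h import *
s=monitor.sense(); d=s['tcp_pos'][:2]-PIV; print(np.linalg.norm(d),np.arctan2(d[1],d[0]))
A=R.from_rotvec(s['orientation']).as_matrix();print('F tool',A.T@s['wrist_force'],s['torque'],s['q'],s['opening'])
```

```text
0.061950932134131484 0.22003628150871288
F tool [-1.34402235 -4.12671156 -0.69616292] [-0.41627857 -0.22560946 -0.14457724] [-1.39352614e-01  2.64629565e-01  1.96646072e+00 -9.07864415e-04
  9.08270636e-01 -1.95501343e+00] 0.12071429139049439
```

Emit:
servo_tool([
  {"offset": [0.002, 0.063, 0], "angular": [0, 0, -0.75]},
  {"offset": [0.002, 0.063, 0], "angular": [0, 0, -0.75]},
  {"offset": [0, 0, 0], "angular": [0, 0, 0]},
])

```text
time: 18.4
tcp_pos: [0.5628, 0.0286, 0.0512]
orientation: [-0.545, 3.091, -0.002]
wrist_force: [2.9, -3.2, -0.3]
opening: 0.122
gripper_force: 58.5
```

Emit:
servo_tool([
  {"offset": [0.001, 0.03, 0], "angular": [0, 0, -0.3]},
  {"offset": [0, 0, 0], "angular": [0, 0, 0]},
])

```text
time: 18.6
tcp_pos: [0.5624, 0.0299, 0.0512]
orientation: [-0.578, 3.085, -0.002]
wrist_force: [4.4, -2.5, -1.0]
opening: 0.121
gripper_force: 58.5
```

Emit:
servo_tool([
  {"offset": [0, 0.03, 0], "angular": [0, 0, -0.3]},
  {"offset": [0, 0, 0], "angular": [0, 0, 0]},
])

```text
time: 18.8
tcp_pos: [0.562, 0.0309, 0.0512]
orientation: [-0.611, 3.079, -0.003]
wrist_force: [4.4, -4.0, -1.1]
opening: 0.119
gripper_force: 58.5
```

Run:
```python
from h import *
s=monitor.sense(); d=s['tcp_pos'][:2]-PIV; print(np.linalg.norm(d),np.arctan2(d[1],d[0])+.441)
A=R.from_rotvec(s['orientation']).as_matrix();print('F tool',A.T@s['wrist_force'],s['q'][5],s['opening'])
```

```text
0.06189632413298384 0.8024466314500688
F tool [-2.51275945 -5.35963012  1.12157723] -2.086444884072556 0.11904044153062172
```

Emit:
servo_tool([
  {"offset": [0, 0.03, 0], "angular": [0, 0, -0.3]},
  {"offset": [0, 0, 0], "angular": [0, 0, 0]},
])

```text
time: 19.0
tcp_pos: [0.5619, 0.0311, 0.0512]
orientation: [-0.643, 3.071, -0.007]
wrist_force: [5.6, -7.7, -2.2]
opening: 0.119
gripper_force: 58.5
```

Emit:
servo_tool([
  {"offset": [0, 0.03, 0], "angular": [0, 0, 0]},
  {"offset": [0, 0, 0], "angular": [0, 0, 0]},
])

```text
time: 19.2
tcp_pos: [0.5619, 0.0313, 0.0513]
orientation: [-0.642, 3.07, -0.011]
wrist_force: [6.7, -12.6, -3.4]
opening: 0.118
gripper_force: 58.5
```

Emit:
servo_tool([
  {"offset": [0, 0.03, 0], "angular": [0, 0, 0]},
  {"offset": [0, 0, 0], "angular": [0, 0, 0]},
])

```text
time: 19.4
tcp_pos: [0.5618, 0.0315, 0.0513]
orientation: [-0.643, 3.069, -0.014]
wrist_force: [7.6, -15.5, -5.0]
opening: 0.121
gripper_force: 58.6
```

Run:
```python
from h import *
s=monitor.sense(); d=s['tcp_pos'][:2]-PIV; print(np.linalg.norm(d),np.arctan2(d[1],d[0])+.441)
A=R.from_rotvec(s['orientation']).as_matrix();print('F tool',A.T@s['wrist_force'],s['q'][5],s['opening'])
```

```text
0.06192639418917913 0.8126497143017823
F tool [ -0.77747328 -17.17764305   5.20414243] -2.099546625002394 0.12108352177355183
```

The position has stopped changing and the force has risen to 17 N, so the hammer is against its stop. I'll let it settle, check the cover, then hand in.

Emit:
servo_tool([
  {"offset": [0, 0, 0], "angular": [0, 0, 0]},
  {"offset": [0, 0, 0], "angular": [0, 0, 0]},
  {"offset": [0, 0, 0], "angular": [0, 0, 0]},
  {"offset": [0, 0, 0], "angular": [0, 0, 0]},
  {"offset": [0, 0, 0], "angular": [0, 0, 0]},
])

```text
time: 19.9
tcp_pos: [0.5618, 0.0314, 0.0513]
orientation: [-0.643, 3.07, -0.014]
wrist_force: [8.3, -15.8, -5.1]
opening: 0.118
gripper_force: 58.5
```

Run:
```python
from h import *
im=imaging.read_camera('scene'); r=outline_of('cover','scene'); print([(round(x['score'],2),np.round(x['box'],1)) for x in r[:1]])
cv2.imwrite('pics/end.png',cv2.resize(im[30:270,150:390],None,fx=2.4,fy=2.4))
```

```text
[(0.88, array([179.9,  53.6, 224.7, 231.4]))]
```

View pics/end.png

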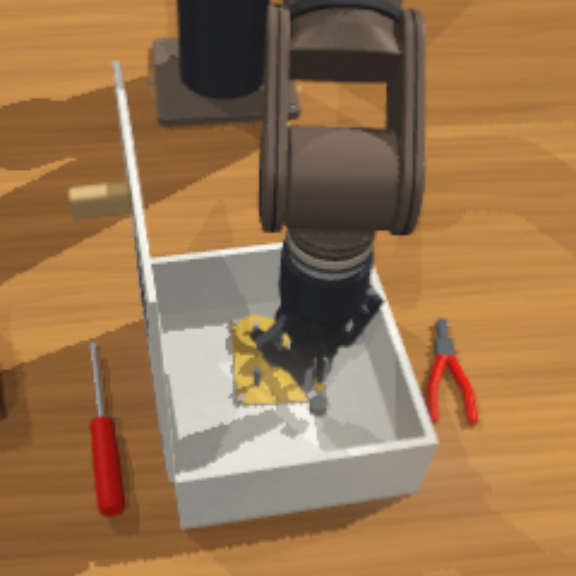

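The cover is still upright, with its top corner at (117,63). The hammer is swung over with the pin gripped, and the pliers and screwdriver have not moved.

```bash
python3 -c "
from cell import manip
print(manip.hand_in())"
```

```text
the job is handed in; nothing more can be done
None
```

I handed the job in at about 20 s of the 54 s allowed: the cover stands upright, and the gripper is still holding the hammer's pin hard against its stop (about 17 N). The arm touched only the pull and the pin; I have not seen the judging result.

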